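Press a sample in the bench hand press

TASK

Stand the steel die in the round cup of the hand press and let go of it, then flip the press's safety catch all the way forward, towards the front of the press, while the lever is still up. After that pull the lever forward and down by its black handle bar as far as it goes, so that the plunger presses on the die, and finish while still holding the lever down: it springs back up if let go. Leave the bottle, the jar and the test-tube rack alone.

Things in the scene. Friction and masses are not known exactly. Their poses are not given: they have to be found in the camera images.
- press: Grey hand press fixed to the bench. Origin: on the bench under the centre of its cup; its x axis points from the front to the back of the press, y to its left, z up. Base plate 12 mm thick, x -60 to 150 mm, y -75 to 75 mm. Lever pivot: axis along y at x 110, z 85 mm. Raised, the lever, a yoke of two steel arms (outer faces at y -60 and 60 mm), stands upright over the pivot, and the space above the cup is open.
- cup (a point): Centre of the cup's floor, on top of the base plate (12 mm above the bench): a low ring of 54 mm outside and 41 mm inside diameter, wall 6 mm high; the die fits in with 4 mm to spare all round.
- die_center (a point): Centre, half-way up, of the loose die: an upright plain steel cylinder, 32 mm in diameter, 55 mm tall, 0.25 kg or so; z along its axis. Grip its upper half, so that the fingers clear the cup's ring.
- die: The same die; origin at the centre of its underside.
- catch (a joint): Angle of the safety catch. Near 0 (0 to 0.1): upright, locked, its strut blocking the ear on the lever's left side. 1.4: flipped fully forward, lying towards the front (-x of the press), free. Stiff hinge (about 1 N at the pin), it stays where it is left. It counts as flipped above 1.0.
- catch_pin (a point): Middle of the catch's round steel side pin, 10 mm in diameter and 50 mm long, along the press's y axis, free on all sides. It circles about the catch's hinge, an axis along y at x 45, z 30 mm of the press, at radius 36 mm: upright it is at x 45, z 66, flipped at x 10, z 36; y stays 107 mm (the pin spans y 80 to 130).
- lever (a joint): Angle of the lever. 0: raised, where its spring holds it. It grows as the handle is pulled to the front and down; 1.48: the stop, lever level. With the catch locked it moves only about 0.05 before it is blocked. The plunger meets a die in the cup at about 1.38; at the stop the handle needs about 12 N downwards to be held. It counts as down above 1.40.
- handle_mid (a point): Middle of the handle bar that joins the yoke's arms: round black rubber, 16 mm in diameter, 96 mm free length along the press's y axis. It circles about the lever pivot at radius 200 mm: raised it is at x 102, z 285, at the stop at x -90, z 95 mm of the press. The bar is a sleeve that turns freely in the yoke, so a grip on it can keep its tilt.
- handle: The handle bar itself; same origin.
- plunger: Sprung steel plunger under the lever's cross-beam, 22 mm foot; origin at the centre of its foot. It gives up to 16 mm and presses the die with about 10 N at the stop.
- bottle: Small amber bottle with black cap, 34 mm wide, 75 mm tall; a bystander. Origin under its centre.
- jar: Open glass jar, 60 mm wide, 60 mm tall; a bystander. Origin under its centre.
- rack: Light blue test-tube rack with glass tubes, 200 x 70 mm, 155 mm tall with tubes, fixed; a bystander. Origin under its centre, length along its x.
There are look-alikes about, which are no part of the job. Leave any blue or green look-alike of the die alone.

How it is judged:
By the outcome, as a careful person would: the job done as asked, in the order asked, and still so for the second after the job is handed in, while the arm keeps its last pose, push and grip.
It also fails if it takes over 67 s, if anything falls off the work surface, if the arm or the gripper's body presses on something with over 40 N, if the wrist force passes 120 N, or if a joint passes its speed limit or range.

ROBOT

A 6-joint arm with a two-finger parallel gripper is mounted at the origin on the work surface. World frame = base frame: x ahead of the robot, y to its left, z up, the work surface at z = 0. Lengths are in mm, angles in rad, forces in N, time in s.
With the tool pointing down it reaches from about 325 to 875 mm from the base axis. Payload 4.4 kg.
Tool frame: the origin (TCP) lies midway between the tips of the shut fingers; the grasp point (between the pads) lies 19 mm behind it; z points along the fingers, y is the direction in which the jaws open and shut (so a half turn about z gives the same grasp; the last joint's range is limited). The gripper opens to 85 mm and grips with 20 to 120 N. Pads are 22 mm wide; open, the fingers measure 114 mm over their backs; the gripper's body (76 mm by 85 mm) begins 54 mm behind the grasp point. The pads swing forward as they close: fully open they stand 13 mm farther back than shut.
Start: joints at [1.111, 0.207, 1.542, -0, 1.393, -0.15], TCP at [175.309, 547.626, 231.282] pointing down, gripper open.
Joint ranges: [-2.73, 2.73], [-0.86, 2.22], [0.23, 2.46], [-1.11, 4.25], [0.08, 2.63], [-2.82, 2.82]. Speed limits (rad/s): [2.79, 2.79, 3.14, 3.14, 3.14, 3.14].

INTERFACE

Orientations are given as a unit quaternion [w, x, y, z].
In Python, from cell import manip gives the robot as it stands. The module is installed in compiled form; this text tells all that it offers.
- The arm moves only by the tool jog_arm, never from a script. Its argument "plan" is a list of rows, each an object with "delta_pos": the shift along the world's x, y, z in units of 50 mm (1.0 is 50 mm), a list of three; "twist": the turn about the world's z in units of 5 degrees (1.0 is 5 degrees); "fingers": the opening, from 0 (shut) to 1 (fully open). In form: [{"delta_pos": [tx, ty, tz], "twist": twist, "fingers": fingers}, ...]. A call has 1 to 12 rows; each row is the pose to reach, as a shift and turn from the pose commanded when the call began; what a row does not reach only later rows make up. A row lasts 1/10 s, in which the tool goes at most 50 mm and 8.59 degrees, less where a joint would pass 70% of its speed; a pose out of reach is approached as far as the arm can. A call with a gripper value outside its range is refused whole. The fingers move at their own pace and stop on an object; the grip force is fixed at half the most. Time passes only in rows, so rows that repeat a pose let the fingers close. It gives the time, the measured TCP pose, the force and the opening at its end, in the units of the state.
- manip.get_state(): the state, without advancing time (a new reading comes with each control period).
- manip.capture(name): name is "side" or "top"; returns the picture (480x640x3 uint8, red, green, blue); there is no depth.
- manip.camera_info(name): a dict with "K" (3x3 intrinsics, pixels), "rvec" (rotation vector, rad) and "tvec" (3), from world to camera coordinates, as OpenCV has them. Camera axes: x right, y down, z forward; pixel columns grow to the right and rows downward; lengths in mm; the calibration is good to about 2 mm. A picture is of the moment at which its call begins. camera_info takes no time and is no camera call.
- manip.job_done(): hands the job in, once; it reports no verdict.
The state is a dict: "clock": time; "joint_positions": joint angles; "dq": joint speeds; "effort": joint torques, N m; "position": TCP position; "eef_rot": TCP orientation; "force": force on the tool from outside, world axes, zero at the start; "torque": the same for the moment, N m; "width": finger opening in mm.
Only numpy, scipy, OpenCV 4.12 (cv2) and the standard library are available. Lean on these libraries where they do the work, as an engineer would, in place of code of your own. Each camera call takes 0.05 s, during which the arm holds its last target. There are 200 camera calls.

## Working session

There is one attempt and no reset: what is moved stays moved. The work goes in short steps, Python scripts to look and compute and a tool call to move; the robot and the scene stay as the last step left them, time stands still between calls to the robot, and variables do not carry over. Pictures are saved under pics/ and viewed, about 8 in all and at most 12, crops included, and the job is handed in when it is done.

Besides the shell and the picture viewer there is one more tool, called after "Request:" by a JSON object that holds its "op" and its "data". jog_arm: Moves the arm, as the interface text tells. Its arguments: {"type":"object","properties":{"plan":{"type":"array"}},"required":["plan"]}

```bash
mkdir -p pics
cat > h.py <<'E'
import numpy as np, cv2
from cell import manip
def cam(n):
    c=manip.camera_info(n); K=np.array(c["K"],float); R=cv2.Rodrigues(np.array(c["rvec"],float))[0]; t=np.array(c["tvec"],float).ravel()
    return K,R,t
def ray(n,u,v):
    K,R,t=cam(n); d=R.T@np.linalg.inv(K)@np.array([u,v,1.]); return -R.T@t, d/np.linalg.norm(d)
def onz(n,u,v,z):
    o,d=ray(n,u,v); return o+d*(z-o[2])/d[2]
def proj(n,p):
    K,R,t=cam(n); q=K@(R@np.array(p,float)+t); return q[:2]/q[2]
def tri(a,b):
    o1,d1=ray("side",*a); o2,d2=ray("top",*b)
    s=np.linalg.lstsq(np.c_[d1,-d2],o2-o1,rcond=None)[0]; p,q=o1+s[0]*d1,o2+s[1]*d2
    return (p+q)/2, np.linalg.norm(p-q)
def snap(n,f):
    im=cv2.cvtColor(manip.capture(n),cv2.COLOR_RGB2BGR); cv2.imwrite("pics/"+f,im); return im
E
python3 - <<'E'
from h import *
for n in("side","top"): snap(n,n+"0.png"); print(n,ray(n,320,240),cam(n)[0][0,0])
print(manip.get_state())
E
```

```text
side (array([ 525.2911153 ,  851.48868985, 1010.86040578]), array([ 0.03407101, -0.73485554, -0.67736733])) 536.3470367764038
top (array([ 405.67995948,  -70.04215992, 1213.97856018]), array([ 0.13464949, -0.00189817, -0.99089147])) 477.1106164969933
{'clock': 0.1, 'joint_positions': array([ 1.11052019e+00,  2.07412444e-01,  1.54282857e+00, -7.21203361e-06,
        1.39352646e+00, -1.50512651e-01]), 'dq': array([ 0.00045381, -0.00035534, -0.00577648, -0.00091116, -0.00115195,
       -0.0009022 ]), 'effort': array([-1.45190792e-03, -3.84087038e+01, -2.92550755e+01, -3.37955198e-04,
        4.80169940e-03, -1.86846438e-05]), 'position': array([174.98389685, 546.99123883, 230.18950995]), 'eef_rot': array([-3.23566369e-04,  1.54262534e-01,  9.88029295e-01, -1.03816126e-03]), 'force': array([-0.15623176, -0.01073019,  0.82357723]), 'torque': array([ 0.0357606 ,  0.00362288, -0.00018725]), 'width': 85.53393780472646}
```

View pics/side0.png

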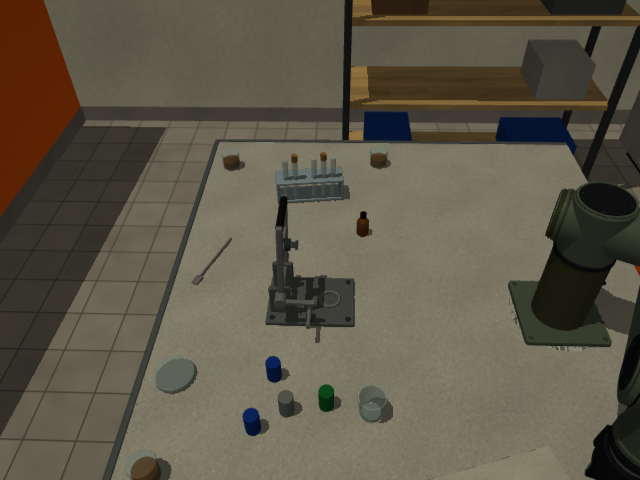

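View pics/top0.png

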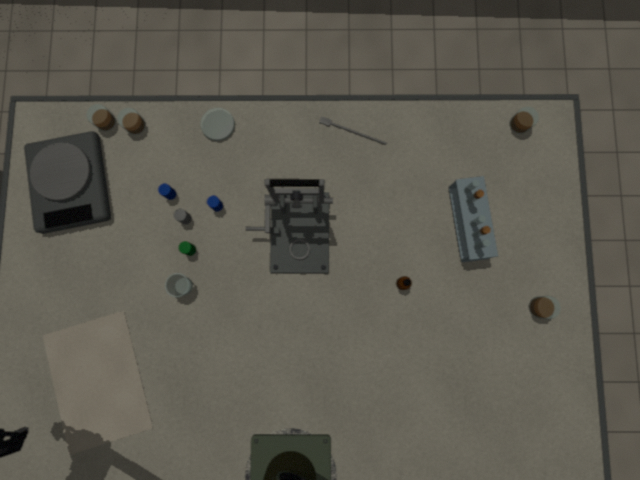

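The press cup is at about (332,298) in side and (300,251) in top, and the grey die at (286,404) and (182,215). The press's front faces the robot, with the catch pin at its left. I'll make enlarged crops and compute rough positions.

Run:
```python
from h import *
s=cv2.imread("pics/side0.png"); t=cv2.imread("pics/top0.png")
a=cv2.resize(s[190:350,250:380],None,fx=3.6,fy=3.6,interpolation=cv2.INTER_CUBIC)
b=cv2.resize(t[170:280,240:340],None,fx=3.3,fy=3.3,interpolation=cv2.INTER_CUBIC)
im=np.zeros((600,800,3),np.uint8); im[:a.shape[0],:a.shape[1]]=a; im[:b.shape[0],470:470+b.shape[1]]=b
im=cv2.convertScaleAbs(im,alpha=1.6); cv2.imwrite("pics/c0.png",im)
for n,uv,z in(("side",(332,298),18),("top",(300,251),18)): print("cup",n,onz(n,*uv,z))
# die by mask: dark non-blue/green in a window
for n,im,(u,v) in(("side",s,(286,404)),("top",t,(182,215))):
    w=im[v-18:v+18,u-14:u+14].astype(int); bg=np.median(w.reshape(-1,3),0); print(n,bg)
    m=(np.abs(w-bg).sum(2)>45).astype(np.uint8); k,l,st,c=cv2.connectedComponentsWithStats(m)
    for i in range(1,k):
        if st[i,4]>15: print(st[i]+[u-14,v-18,0,0,0],c[i]+[u-14,v-18])
d=cv2.resize(np.hstack([s[375:435,230:310],t[180:240,150:230]]),None,fx=4.9,fy=4.9,interpolation=cv2.INTER_CUBIC)
cv2.imwrite("pics/d0.png",cv2.convertScaleAbs(d,alpha=1.5))
```

```text
cup side [538.54698111 -17.07907869  18.        ]
cup top [540.26307011 -21.85641046  18.        ]
side [ 97.  113.5 118.5]
[278 390  22  28 469] [287.46055437 404.0533049 ]
top [ 88.  98. 101.]
[168 197  11   9  89] [172.84269663 200.60674157]
[175 210  19  21 238] [184.83193277 220.03781513]
```

View pics/c0.png

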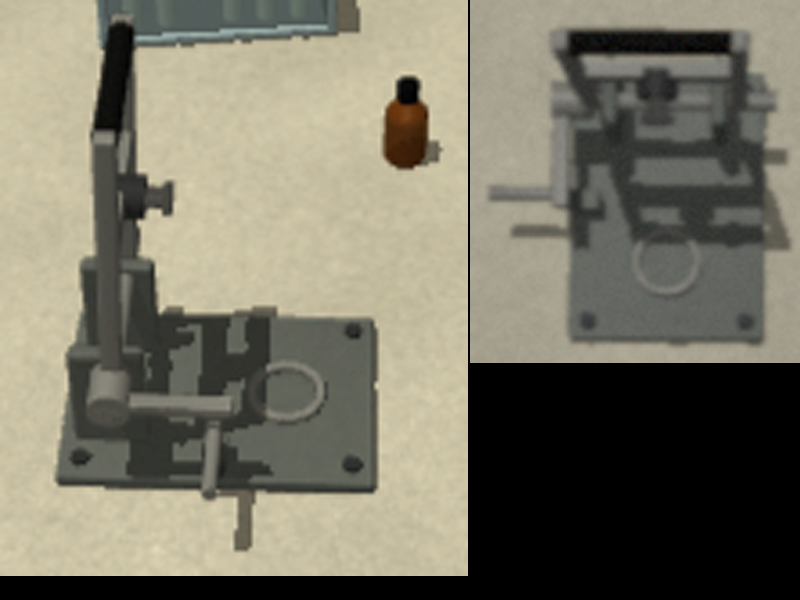

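View pics/d0.png

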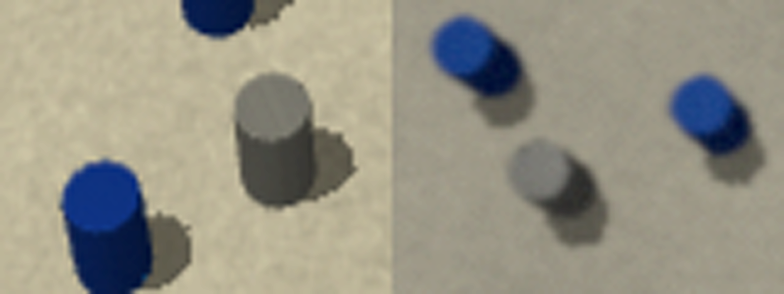

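The crops show the cup ring at side crop (287,391) and top crop (665,262), and the grey die's top at d0 (273,107) and (543,171). The die is upright, with blue dies about 50 mm away. Next I'll compute positions and the yaw.

Run:
```python
from h import *
np.set_printoptions(precision=1,suppress=True)
S=lambda u,v:(u/3.6+250,v/3.6+190); T=lambda u,v:((u-470)/3.3+240,v/3.3+170)
DS=lambda u,v:(u/4.9+230,v/4.9+375); DT=lambda u,v:((u-392)/4.9+150,v/4.9+180)
def both(nm,a,b,z): print(nm,onz("side",*a,z),onz("top",*b,z),tri(a,b))
both("cup",S(287,391),T(665,262),18)
both("dietop",DS(273,107),DT(543,171),55)
both("FL",S(374,488),T(571,341),10)
both("FR",S(376,320),T(763,342),12)
both("pinend",S(209,494),T(489,193),66)
both("handleL",S(104,133),T(562,42),285); both("handleR",S(121,20),T(740,41),285)
both("screwFL",S(352,464),T(587,322),13);both("screwFR",S(353,331),T(746,322),13)
print("BL",onz("side",*S(59,482),12))
print("blue1",onz("side",*DS(102,195),55),onz("top",*DT(463,45),55));print("blue2 top",onz("top",*DT(702,105),55))
print("green/jar", onz("top",187,247,55),onz("top",181,285,60))
```

```text
cup [544.1 -15.   18. ] [544.3 -19.5  18. ] (array([544.5, -19.3,  13.1]), np.float64(0.7478363856736894))
dietop [625.7 278.7  55. ] [626.3 272.2  55. ] (array([627. , 274.3,  47.8]), np.float64(1.206679859599791))
FL [485.7  60.   10. ] [484.6  52.4  10. ] (array([485.3,  53.2,   1.4]), np.float64(0.2750057038738394))
FR [482.7 -88.   12. ] [483.6 -94.3  12. ] (array([483.2, -94.4,   5.4]), np.float64(1.5683161969998796))
pinend [589.2 111.6  66. ] [590.2 108.8  66. ] (array([590.1, 109.3,  63.2]), np.float64(1.2566812158428162))
handleL [647.7  26.3 285. ] [647.7  32.3 285. ] (array([646.7,  31.8, 289.8]), np.float64(0.42508492777861123))
handleR [646.9 -78.4 285. ] [648.1 -75.6 285. ] (array([647. , -75.6, 287.4]), np.float64(0.9921686297029472))
screwFL [500.1  42.9  13. ] [498.9  40.   13. ] (array([499.6,  40.3,   9.7]), np.float64(0.8830786421458017))
screwFR [499.  -76.1  13. ] [498.8 -81.4  13. ] (array([499. , -81.4,   7.3]), np.float64(0.3296787883092264))
BL [691.5  62.1  12. ]
blue1 [690.5 319.8  55. ] [691.6 315.6  55. ]
blue2 top [660.2 192.8  55. ]
green/jar [546.2 253.7  55. ] [453.3 263.3  60. ]
```

Press origin is about (544,-18,0) with yaw near 0, and the catch and handle points agree with that. The die is at about (626,275). The jaw axis is already at 72°, clear of the neighbours, so I'll go above the die.

Request:
{"op": "jog_arm", "data": {"plan": [{"delta_pos": [9.0,-5.45,-1.0],"twist": 0,"fingers": 0.75},{"delta_pos": [9.0,-5.45,-1.0],"twist": 0,"fingers": 0.75},{"delta_pos": [9.0,-5.45,-1.0],"twist": 0,"fingers": 0.75},{"delta_pos": [9.0,-5.45,-1.0],"twist": 0,"fingers": 0.75},{"delta_pos": [9.0,-5.45,-1.0],"twist": 0,"fingers": 0.75},{"delta_pos": [9.0,-5.45,-1.0],"twist": 0,"fingers": 0.75},{"delta_pos": [9.0,-5.45,-1.0],"twist": 0,"fingers": 0.75},{"delta_pos": [9.0,-5.45,-1.0],"twist": 0,"fingers": 0.75},{"delta_pos": [9.0,-5.45,-1.0],"twist": 0,"fingers": 0.75},{"delta_pos": [9.0,-5.45,-1.0],"twist": 0,"fingers": 0.75},{"delta_pos": [9.0,-5.45,-1.0],"twist": 0,"fingers": 0.75},{"delta_pos": [9.0,-5.45,-1.0],"twist": 0,"fingers": 0.75}]}}

```text
clock: 1.3
position: [628.1, 271.5, 179.5]
eef_rot: [-0.0, 0.157, 0.988, -0.001]
force: [0.0, 0.7, 0.0]
width: 64.3
```

Request:
{"op": "jog_arm", "data": {"plan": [{"delta_pos": [0,0,-1.0],"twist": 0,"fingers": 0.75},{"delta_pos": [0,0,-1.8],"twist": 0,"fingers": 0.75},{"delta_pos": [0,0,-1.8],"twist": 0,"fingers": 0.75},{"delta_pos": [0,0,-1.8],"twist": 0,"fingers": 0.75}]}}

```text
clock: 1.7
position: [623.8, 275.6, 90.5]
eef_rot: [-0.001, 0.154, 0.988, -0.001]
force: [-0.4, -0.3, 0.5]
width: 64.2
```

Run:
```python
from h import *
p=manip.get_state()["position"]; print(p)
out=[]
for n in("side","top"):
    im=snap(n,n+"1.png"); u,v=proj(n,p).astype(int); x0,y0=u-40,v-35
    c=cv2.resize(im[y0:y0+80,x0:x0+80],(400,400),interpolation=cv2.INTER_CUBIC)
    q=((proj(n,p)-[x0,y0])*5).astype(int); cv2.circle(c,tuple(map(int,q)),3,(0,0,255),-1); out.append(c); print(n,x0,y0)
    g=proj(n,[p[0],p[1],55]);q=((g-[x0,y0])*5).astype(int); cv2.circle(c,tuple(map(int,q)),3,(0,255,255),-1)
cv2.imwrite("pics/e1.png",cv2.convertScaleAbs(np.hstack(out),alpha=1.5))
```

```text
[623.84531773 275.55291946  90.48149893]
side 245 350
top 135 178
```

View pics/e1.png

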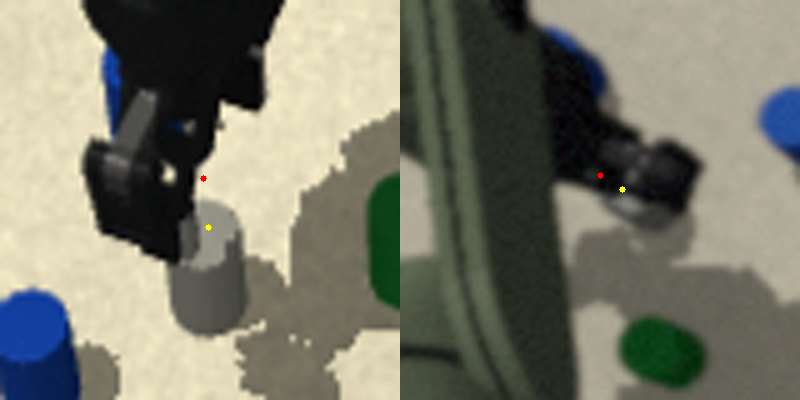

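In the side view the projected TCP point (208,228) sits on the die's top centre, and the die stands between the open jaws. I'll descend and grip.

Request:
{"op": "jog_arm", "data": {"plan": [{"delta_pos": [0.03,0,-0.5],"twist": 0,"fingers": 0.75},{"delta_pos": [0.03,0,-1.0],"twist": 0,"fingers": 0.75},{"delta_pos": [0.03,0,-1.3],"twist": 0,"fingers": 0.75},{"delta_pos": [0.03,0,-1.3],"twist": 0,"fingers": 0.75},{"delta_pos": [0.03,0,-1.3],"twist": 0,"fingers": 0.3},{"delta_pos": [0.03,0,-1.3],"twist": 0,"fingers": 0.3},{"delta_pos": [0.03,0,-1.3],"twist": 0,"fingers": 0.3},{"delta_pos": [0.03,0,-1.3],"twist": 0,"fingers": 0.3},{"delta_pos": [0.03,0,-1.3],"twist": 0,"fingers": 0.3},{"delta_pos": [0.03,0,-1.3],"twist": 0,"fingers": 0.3}]}}

```text
clock: 2.8
position: [628.7, 275.8, 28.8]
eef_rot: [0.002, 0.154, 0.988, 0.001]
force: [1.0, 0.7, 5.4]
width: 29.9
```

Request:
{"op": "jog_arm", "data": {"plan": [{"delta_pos": [0,0,0.3],"twist": 0,"fingers": 0.0},{"delta_pos": [0,0,1.0],"twist": 0,"fingers": 0.0},{"delta_pos": [0,0,2.1],"twist": 0,"fingers": 0.0},{"delta_pos": [0,0,2.1],"twist": 0,"fingers": 0.0},{"delta_pos": [-0.2,-0.7,2.1],"twist": 0.6,"fingers": 0.0},{"delta_pos": [-0.4,-1.4,2.1],"twist": 1.2,"fingers": 0.0},{"delta_pos": [-0.6,-2.1,2.1],"twist": 1.8,"fingers": 0.0},{"delta_pos": [-0.8,-2.8,2.1],"twist": 2.4,"fingers": 0.0},{"delta_pos": [-1.0,-3.5,2.1],"twist": 3.0,"fingers": 0.0},{"delta_pos": [-1.2,-4.2,2.1],"twist": 3.6,"fingers": 0.0},{"delta_pos": [-1.4,-5.0,2.1],"twist": 3.6,"fingers": 0.0},{"delta_pos": [-1.6,-5.6,2.1],"twist": 3.6,"fingers": 0.0}]}}

```text
clock: 4.0
position: [545.3, -6.9, 130.7]
eef_rot: [-0.001, -0.002, 1.0, -0.0]
force: [-0.3, -1.4, -2.3]
width: 30.0
```

Request:
{"op": "jog_arm", "data": {"plan": [{"delta_pos": [-0.06,-0.27,0],"twist": 0,"fingers": 0.0},{"delta_pos": [-0.06,-0.27,-0.4],"twist": 0,"fingers": 0.0},{"delta_pos": [-0.06,-0.27,-0.8],"twist": 0,"fingers": 0.0},{"delta_pos": [-0.06,-0.27,-0.8],"twist": 0,"fingers": 0.0},{"delta_pos": [-0.06,-0.27,-0.8],"twist": 0,"fingers": 0.0}]}}

```text
clock: 4.5
position: [543.3, -17.8, 90.9]
eef_rot: [-0.001, -0.002, 1.0, 0.0]
force: [0.3, 0.7, -2.2]
width: 30.1
```

Run:
```python
from h import *
s=manip.get_state(); p=s["position"]; print(p,s["eef_rot"],s["width"],s["force"])
out=[]
for n in("side","top"):
    im=snap(n,n+"2.png"); x0,y0=(290,235) if n=="side" else (260,195)
    c=cv2.resize(im[y0:y0+80,x0:x0+80],(400,400),interpolation=cv2.INTER_CUBIC)
    for z,col in((p[2]-26,(0,255,255)),(18,(0,0,255))):
        q=((proj(n,[p[0],p[1],z])-[x0,y0])*5); cv2.circle(c,tuple(map(int,q)),2,col,-1); print(n,z,q)
    out.append(c)
cv2.imwrite("pics/e2.png",cv2.convertScaleAbs(np.hstack(out),alpha=1.8))
```

```text
[543.25284954 -17.82048238  90.86550909] [-8.62777501e-04 -2.40529675e-03  9.99996696e-01  2.78045834e-04] 30.128270415912862 [ 0.31134225  0.7221462  -2.19498315]
side 64.86550908977487 [200.46347716 248.62986481]
side 18 [200.40790793 313.67070644]
top 64.86550908977487 [187.86885464 263.07621664]
top 18 [192.03008648 274.11659011]
```

View pics/e2.png

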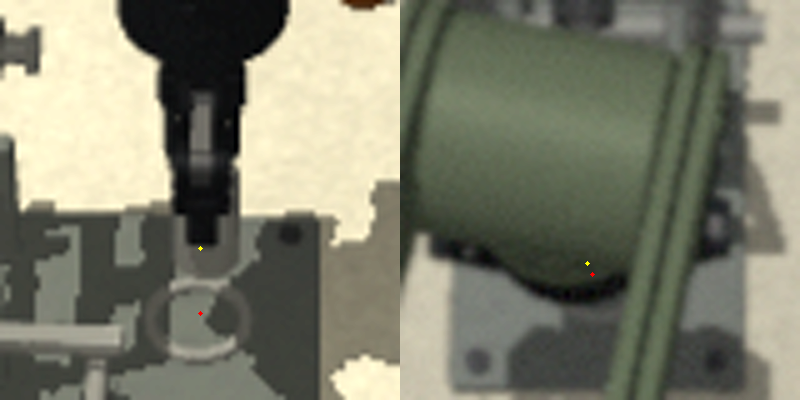

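The side view shows the die centred at column ~208 and the ring at ~198.6, so the die must shift about +4.5 mm in x. In y it agrees once the bias between the two cameras is averaged out. I'll correct and lower.

Request:
{"op": "jog_arm", "data": {"plan": [{"delta_pos": [0.09,0,0],"twist": 0,"fingers": 0.0},{"delta_pos": [0.09,0,-0.4],"twist": 0,"fingers": 0.0},{"delta_pos": [0.09,0,-0.7],"twist": 0,"fingers": 0.0},{"delta_pos": [0.09,0,-0.82],"twist": 0,"fingers": 0.0},{"delta_pos": [0.09,0,-0.9],"twist": 0,"fingers": 0.0},{"delta_pos": [0.09,0,-0.94],"twist": 0,"fingers": 0.0},{"delta_pos": [0.09,0,-0.94],"twist": 0,"fingers": 0.0}]}}

```text
clock: 5.3
position: [548.5, -18.4, 44.4]
eef_rot: [0.0, -0.002, 1.0, -0.0]
force: [-0.0, 0.0, -2.7]
width: 30.3
```

Run:
```python
from h import *
s=manip.get_state(); p=s["position"]; print(p,s["width"],s["force"],s["torque"])
im=snap("side","side3.png"); cv2.imwrite("pics/e3.png",cv2.convertScaleAbs(cv2.resize(im[255:325,285:375],None,fx=6,fy=6,interpolation=cv2.INTER_CUBIC),alpha=1.8))
```

```text
[548.4801252  -18.40483498  44.3785362 ] 30.265799606882197 [-0.01298121  0.04066817 -2.65684037] [-0.02558564  0.03294573  0.02176579]
```

View pics/e3.png

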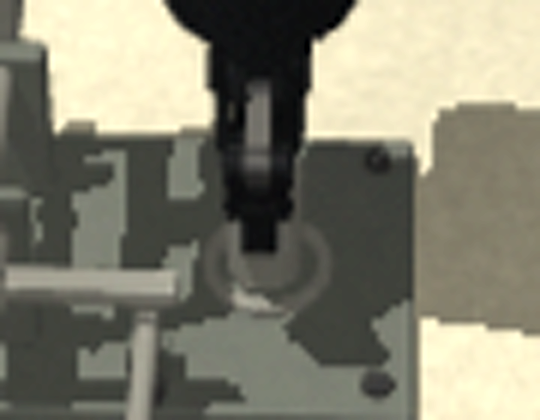

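The die spans columns 229–305 and the ring 204–331, so it is centred and has entered the ring without contact (2.7 N is its weight). I'll lower it to the floor, release and rise.

Request:
{"op": "jog_arm", "data": {"plan": [{"delta_pos": [0,0,-0.04],"twist": 0,"fingers": 0.0},{"delta_pos": [0,0,-0.07],"twist": 0,"fingers": 0.0},{"delta_pos": [0,0,-0.07],"twist": 0,"fingers": 0.0}]}}

```text
clock: 5.65
position: [548.4, -18.4, 40.9]
eef_rot: [0.0, -0.002, 1.0, -0.0]
force: [-0.3, 0.5, -2.1]
width: 30.0
```

Request:
{"op": "jog_arm", "data": {"plan": [{"delta_pos": [0,0,-0.02],"twist": 0,"fingers": 0.0},{"delta_pos": [0,0,-0.02],"twist": 0,"fingers": 0.6},{"delta_pos": [0,0,-0.02],"twist": 0,"fingers": 0.6},{"delta_pos": [0,0,-0.02],"twist": 0,"fingers": 0.6},{"delta_pos": [0,0,-0.02],"twist": 0,"fingers": 0.6},{"delta_pos": [0,0,0.5],"twist": 0,"fingers": 0.6},{"delta_pos": [0,0,1.2],"twist": 0,"fingers": 0.6},{"delta_pos": [0,0,2.0],"twist": 0,"fingers": 0.6},{"delta_pos": [0,0,2.0],"twist": 0,"fingers": 0.6},{"delta_pos": [0,1.0,2.0],"twist": 0,"fingers": 0.6},{"delta_pos": [0,2.14,2.0],"twist": 0,"fingers": 0.6},{"delta_pos": [0,2.14,2.0],"twist": 0,"fingers": 0.6}]}}

```text
clock: 6.85
position: [547.5, 93.0, 140.4]
eef_rot: [-0.0, -0.004, 1.0, 0.001]
force: [-0.4, -0.8, 0.5]
width: 51.1
```

Run:
```python
from h import *
s=manip.get_state(); print(s["joint_positions"],s["position"])
s=snap("side","side4.png"); t=snap("top","top4.png")
a=cv2.resize(s[250:330,260:360],None,fx=4,fy=4,interpolation=cv2.INTER_CUBIC);b=cv2.resize(t[190:270,230:330],None,fx=4,fy=4,interpolation=cv2.INTER_CUBIC)
cv2.imwrite("pics/e4.png",cv2.convertScaleAbs(np.hstack([a,b]),alpha=1.7))
```

```text
[ 0.01121845  0.25700993  1.67913615  0.00224111  1.2060792  -1.56924323] [547.45394369  93.00891987 140.37160751]
```

View pics/e4.png

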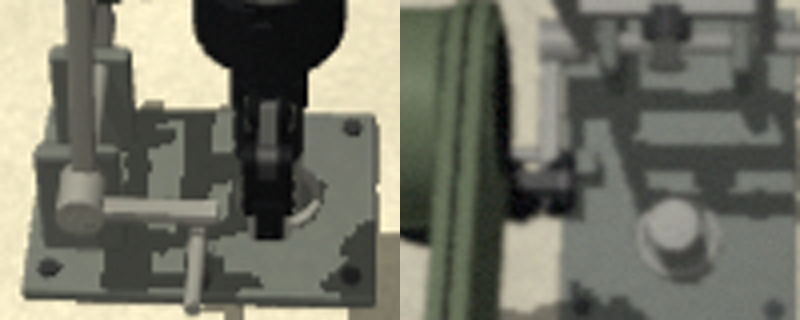

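The die stands in the cup, free of the gripper. Next I'll turn the jaws to along x and go over the catch pin.

Request:
{"op": "jog_arm", "data": {"plan": [{"delta_pos": [0,0.3,0],"twist": -1.6,"fingers": 0.45},{"delta_pos": [0,0.3,0],"twist": -3.2,"fingers": 0.45},{"delta_pos": [0.1,0.3,0],"twist": -4.8,"fingers": 0.45},{"delta_pos": [0.2,0.3,0],"twist": -6.4,"fingers": 0.45},{"delta_pos": [0.3,0.3,0],"twist": -8.0,"fingers": 0.45},{"delta_pos": [0.4,0.3,0],"twist": -9.6,"fingers": 0.45},{"delta_pos": [0.5,0.3,0],"twist": -11.2,"fingers": 0.45},{"delta_pos": [0.6,0.2,0],"twist": -12.8,"fingers": 0.45},{"delta_pos": [0.7,0.1,0],"twist": -14.4,"fingers": 0.45},{"delta_pos": [0.83,0.1,0],"twist": -16.0,"fingers": 0.45},{"delta_pos": [0.83,0.1,0],"twist": -17.6,"fingers": 0.45},{"delta_pos": [0.83,0.1,0],"twist": -18,"fingers": 0.45}]}}

```text
clock: 8.15
position: [590.0, 91.5, 140.2]
eef_rot: [0.0, 0.707, 0.707, -0.001]
force: [-0.3, 0.1, -0.1]
width: 38.3
```

Request:
{"op": "jog_arm", "data": {"plan": [{"delta_pos": [0,0,-0.3],"twist": 0,"fingers": 0.45},{"delta_pos": [0,0,-0.6],"twist": 0,"fingers": 0.45},{"delta_pos": [0,0,-0.6],"twist": 0,"fingers": 0.45}]}}

```text
clock: 8.45
position: [586.7, 92.8, 106.5]
eef_rot: [-0.003, 0.706, 0.709, -0.003]
force: [-0.8, 0.3, -0.1]
width: 38.6
```

Run:
```python
from h import *
s=manip.get_state(); p=s["position"]; print(p,s["eef_rot"],s["width"],s["force"])
s=snap("side","side5.png")
a=cv2.resize(s[230:330,250:370],None,fx=5,fy=5,interpolation=cv2.INTER_CUBIC)
for q in(p,[p[0],p[1],66]): cv2.circle(a,tuple(map(int,(proj("side",q)-[250,230])*5)),2,(0,0,255),-1)
cv2.imwrite("pics/e5.png",cv2.convertScaleAbs(a,alpha=1.6))
```

```text
[586.6711218   92.82852082 106.46893562] [-0.00270792  0.70567894  0.70852062 -0.00290323] 38.64787560343593 [-0.81926914  0.25993535 -0.07139212]
```

View pics/e5.png

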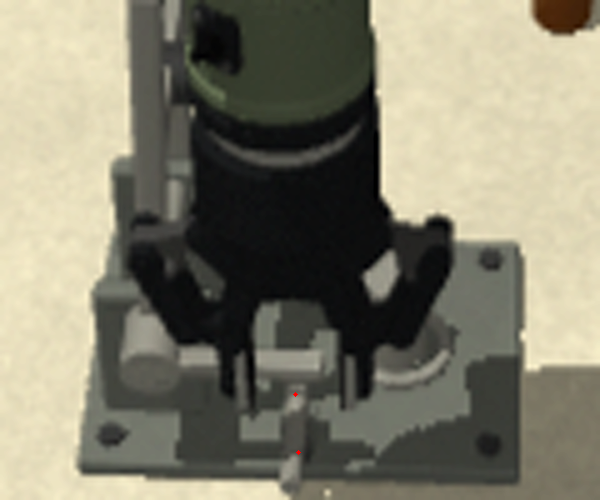

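The pin (column 295) lies midway between the fingers (245 and 350). I'll descend, narrow the jaws to a loose cage, then follow the arc.

Request:
{"op": "jog_arm", "data": {"plan": [{"delta_pos": [0.04,0.06,-0.5],"twist": 0,"fingers": 0.45},{"delta_pos": [0.04,0.06,-1.0],"twist": 0,"fingers": 0.45},{"delta_pos": [0.04,0.06,-1.28],"twist": 0,"fingers": 0.45},{"delta_pos": [0.04,0.06,-1.28],"twist": 0,"fingers": 0.22},{"delta_pos": [0.04,0.06,-1.28],"twist": 0,"fingers": 0.22},{"delta_pos": [0.04,0.06,-1.28],"twist": 0,"fingers": 0.22}]}}

```text
clock: 9.1
position: [593.2, 96.7, 48.3]
eef_rot: [0.001, 0.706, 0.709, 0.001]
force: [0.2, 0.3, 0.1]
width: 18.8
```

Request:
{"op": "jog_arm", "data": {"plan": [{"delta_pos": [-0.12,0,0],"twist": 0,"fingers": 0.22},{"delta_pos": [-0.24,0,-0.01],"twist": 0,"fingers": 0.22},{"delta_pos": [-0.38,0,-0.06],"twist": 0,"fingers": 0.22},{"delta_pos": [-0.51,0,-0.13],"twist": 0,"fingers": 0.22},{"delta_pos": [-0.62,0,-0.22],"twist": 0,"fingers": 0.22},{"delta_pos": [-0.71,0,-0.33],"twist": 0,"fingers": 0.22},{"delta_pos": [-0.79,0,-0.46],"twist": 0,"fingers": 0.22},{"delta_pos": [-0.84,0,-0.6],"twist": 0,"fingers": 0.22},{"delta_pos": [-0.88,0,-0.62],"twist": 0,"fingers": 0.22},{"delta_pos": [-0.88,0,-0.62],"twist": 0,"fingers": 0.22},{"delta_pos": [-0.88,0,-0.62],"twist": 0,"fingers": 0.22}]}}

```text
clock: 10.2
position: [551.3, 96.5, 16.5]
eef_rot: [0.003, 0.706, 0.709, 0.003]
force: [8.5, -0.6, -0.9]
width: 18.9
```

Run:
```python
from h import *
s=manip.get_state(); p=s["position"]; print(p,s["width"],s["force"])
s=snap("side","side6.png")
cv2.imwrite("pics/e6.png",cv2.convertScaleAbs(cv2.resize(s[230:330,250:370],None,fx=5,fy=5,interpolation=cv2.INTER_CUBIC),alpha=1.6))
```

```text
[551.3102213   96.53943487  16.45594619] 18.88751302185988 [ 8.54268243 -0.61879774 -0.91207354]
```

View pics/e6.png

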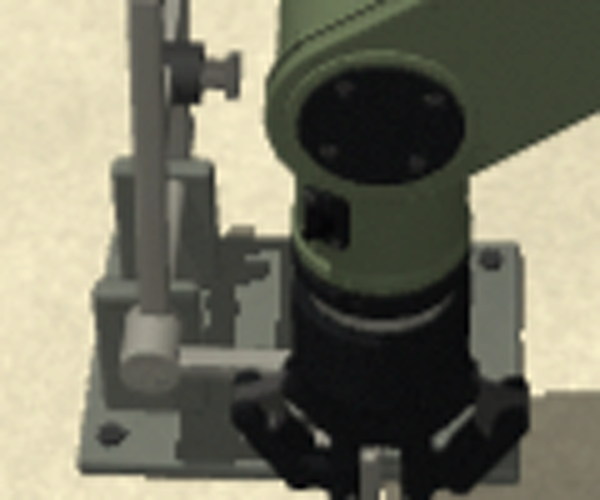

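The rear finger presses the pin against its end stop at 8.5 N, with the TCP where the flipped pin should be. I'll unload, rise clear and look.

Request:
{"op": "jog_arm", "data": {"plan": [{"delta_pos": [0.1,0,0],"twist": 0,"fingers": 0.22},{"delta_pos": [0.1,0,0],"twist": 0,"fingers": 0.35},{"delta_pos": [0.1,0,0],"twist": 0,"fingers": 0.35},{"delta_pos": [0.1,0,0.5],"twist": 0,"fingers": 0.35},{"delta_pos": [0.1,0,1.2],"twist": 0,"fingers": 0.5},{"delta_pos": [0.1,0,2.2],"twist": 0,"fingers": 0.5},{"delta_pos": [0.1,0,3.2],"twist": 0,"fingers": 0.5},{"delta_pos": [0.1,0,4.2],"twist": 0,"fingers": 0.5},{"delta_pos": [0.1,0,5.2],"twist": 0,"fingers": 0.5},{"delta_pos": [0.1,0,6.2],"twist": 0,"fingers": 0.5},{"delta_pos": [0.1,0,6.4],"twist": 0,"fingers": 0.5},{"delta_pos": [0.1,0,6.4],"twist": 0,"fingers": 0.5}]}}

```text
clock: 11.45
position: [553.5, 96.7, 338.3]
eef_rot: [0.002, 0.706, 0.709, 0.002]
force: [-0.2, 0.4, -1.2]
width: 42.5
```

Run:
```python
from h import *
s=manip.get_state(); p=s["position"]; print(p,s["width"],s["force"])
s=snap("side","side7.png"); t=snap("top","top7.png")
a=cv2.resize(s[190:340,250:370],None,fx=3.3,fy=3.3,interpolation=cv2.INTER_CUBIC);b=cv2.resize(t[165:285,230:350],None,fx=3.3,fy=3.3,interpolation=cv2.INTER_CUBIC)
im=np.zeros((495,800,3),np.uint8); im[:a.shape[0],:a.shape[1]]=a; im[:b.shape[0],400:400+b.shape[1]]=b
cv2.imwrite("pics/e7.png",cv2.convertScaleAbs(im,alpha=1.6))
```

```text
[553.519584    96.70526992 338.33535108] 42.48443703973811 [-0.18811671  0.43131727 -1.16701654]
```

View pics/e7.png

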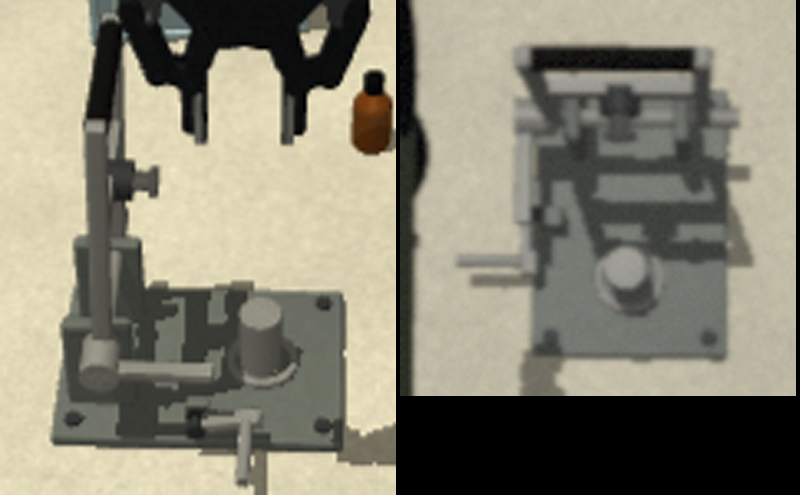

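The catch lies fully forward and the die stands in the cup. The handle is at about (647,-19,285), so I'll go above it.

Request:
{"op": "jog_arm", "data": {"plan": [{"delta_pos": [0.6,-0.8,0],"twist": 0,"fingers": 0.55},{"delta_pos": [1.2,-1.6,0],"twist": 0,"fingers": 0.55},{"delta_pos": [1.87,-2.32,0],"twist": 0,"fingers": 0.55},{"delta_pos": [1.87,-2.32,0],"twist": 0,"fingers": 0.55},{"delta_pos": [1.87,-2.32,0],"twist": 0,"fingers": 0.55},{"delta_pos": [1.87,-2.32,-0.4],"twist": 0,"fingers": 0.55},{"delta_pos": [1.87,-2.32,-0.8],"twist": 0,"fingers": 0.55},{"delta_pos": [1.87,-2.32,-1.2],"twist": 0,"fingers": 0.55},{"delta_pos": [1.87,-2.32,-1.48],"twist": 0,"fingers": 0.55},{"delta_pos": [1.87,-2.32,-1.48],"twist": 0,"fingers": 0.55}]}}

```text
clock: 12.55
position: [643.6, -17.9, 257.9]
eef_rot: [-0.003, 0.705, 0.709, -0.002]
force: [0.8, -0.6, -1.3]
width: 47.0
```

Request:
{"op": "jog_arm", "data": {"plan": [{"delta_pos": [0,0,0],"twist": 0,"fingers": 0.0},{"delta_pos": [0,0,0],"twist": 0,"fingers": 0.0},{"delta_pos": [0,0,0],"twist": 0,"fingers": 0.0},{"delta_pos": [0,0,0],"twist": 0,"fingers": 0.0},{"delta_pos": [0,0,0],"twist": 0,"fingers": 0.0},{"delta_pos": [0,0,0],"twist": 0,"fingers": 0.0}]}}

```text
clock: 13.15
position: [647.5, -19.2, 263.5]
eef_rot: [0.001, 0.706, 0.709, 0.001]
force: [2.3, 1.3, 4.6]
width: 14.0
```

The bar is gripped (14 mm on the 16 mm rubber). I'll follow the arc about the pivot.

Request:
{"op": "jog_arm", "data": {"plan": [{"delta_pos": [-0.2,0,-0.01],"twist": 0,"fingers": 0.0},{"delta_pos": [-0.4,0,-0.04],"twist": 0,"fingers": 0.0},{"delta_pos": [-0.6,0,-0.07],"twist": 0,"fingers": 0.0},{"delta_pos": [-0.79,0,-0.11],"twist": 0,"fingers": 0.0},{"delta_pos": [-0.98,0,-0.17],"twist": 0,"fingers": 0.0},{"delta_pos": [-1.17,0,-0.23],"twist": 0,"fingers": 0.0}]}}

```text
clock: 13.75
position: [587.6, -18.8, 251.7]
eef_rot: [0.0, 0.705, 0.709, 0.001]
force: [2.2, 3.5, 5.8]
width: 14.6
```

Request:
{"op": "jog_arm", "data": {"plan": [{"delta_pos": [-0.37,0,-0.15],"twist": 0,"fingers": 0.0},{"delta_pos": [-0.73,0,-0.34],"twist": 0,"fingers": 0.0},{"delta_pos": [-1.06,0,-0.56],"twist": 0,"fingers": 0.0},{"delta_pos": [-1.37,0,-0.82],"twist": 0,"fingers": 0.0},{"delta_pos": [-1.65,0,-1.1],"twist": 0,"fingers": 0.0},{"delta_pos": [-1.9,0,-1.41],"twist": 0,"fingers": 0.0},{"delta_pos": [-2.12,0,-1.74],"twist": 0,"fingers": 0.0},{"delta_pos": [-2.3,0,-2.1],"twist": 0,"fingers": 0.0},{"delta_pos": [-2.45,0,-2.47],"twist": 0,"fingers": 0.0},{"delta_pos": [-2.45,0,-2.47],"twist": 0,"fingers": 0.0}]}}

```text
clock: 14.75
position: [465.6, -18.0, 125.6]
eef_rot: [0.0, 0.706, 0.708, 0.002]
force: [7.5, 6.8, 2.9]
width: 14.4
```

Request:
{"op": "jog_arm", "data": {"plan": [{"delta_pos": [-0.06,0.03,-0.19],"twist": 0,"fingers": 0.0},{"delta_pos": [-0.11,0.03,-0.38],"twist": 0,"fingers": 0.0},{"delta_pos": [-0.15,0.03,-0.58],"twist": 0,"fingers": 0.0},{"delta_pos": [-0.19,0.03,-0.78],"twist": 0,"fingers": 0.0},{"delta_pos": [-0.21,0.03,-0.95],"twist": 0,"fingers": 0.0},{"delta_pos": [-0.21,0.03,-1.05],"twist": 0,"fingers": 0.0},{"delta_pos": [-0.21,0.03,-1.1],"twist": 0,"fingers": 0.0},{"delta_pos": [-0.21,0.03,-1.1],"twist": 0,"fingers": 0.0}]}}

```text
clock: 15.55
position: [456.1, -17.9, 73.6]
eef_rot: [0.001, 0.706, 0.709, 0.001]
force: [0.6, 2.4, 13.3]
width: 14.1
```

Request:
{"op": "jog_arm", "data": {"plan": [{"delta_pos": [0,0,-0.05],"twist": 0,"fingers": 0.0},{"delta_pos": [0,0,-0.08],"twist": 0,"fingers": 0.0},{"delta_pos": [0,0,-0.08],"twist": 0,"fingers": 0.0},{"delta_pos": [0,0,-0.08],"twist": 0,"fingers": 0.0}]}}

```text
clock: 15.95
position: [456.2, -18.0, 73.1]
eef_rot: [0.001, 0.705, 0.709, 0.001]
force: [-10.8, 5.5, 40.1]
width: 14.3
```

Run:
```python
from h import *
s=manip.get_state(); p=s["position"]; print(p,s["width"],s["force"])
s=snap("side","side8.png"); t=snap("top","top8.png")
a=cv2.resize(s[210:350,250:390],None,fx=4,fy=4,interpolation=cv2.INTER_CUBIC)
cv2.imwrite("pics/e8.png",cv2.convertScaleAbs(a,alpha=1.6))
```

```text
[456.20795197 -17.96532288  73.07341245] 14.295702075425933 [-10.83304657   5.46107972  40.11920067]
```

View pics/e8.png

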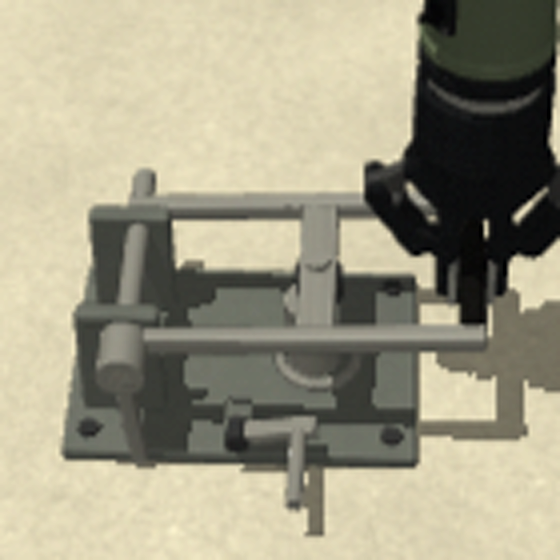

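The lever is level at the stop, the die is under the plunger in the cup, and the catch lies forward. The push (40 N) is more than needed, so I'll ease it to about 20–25 N.

Request:
{"op": "jog_arm", "data": {"plan": [{"delta_pos": [0,0,0.05],"twist": 0,"fingers": 0.0},{"delta_pos": [0,0,0.05],"twist": 0,"fingers": 0.0},{"delta_pos": [0,0,0.05],"twist": 0,"fingers": 0.0},{"delta_pos": [0,0,0.05],"twist": 0,"fingers": 0.0}]}}

```text
clock: 16.45
position: [456.1, -17.9, 73.4]
eef_rot: [0.001, 0.706, 0.709, 0.001]
force: [-2.6, 4.0, 23.3]
width: 14.3
```

```bash
python3 -c "
from cell import manip
print(manip.job_done()); s=manip.get_state(); print(s['clock'],s['position'],s['force'],s['width'])"
```

```text
the job is handed in; nothing more can be done
None
the job is handed in; nothing more can be done
```

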